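# Load the clamp-block cassette and unclip it from its dock

## Robot

A 6-joint arm with a two-finger parallel gripper is mounted at the origin on the work surface. World frame = base frame: x ahead of the robot, y to its left, z up, the work surface at z = 0. Lengths are in m, angles in degrees, forces in N, time in s.
With the tool pointing down it reaches from about 0.4 to 0.825 m from the base axis. Payload 7 kg.
Tool frame: the origin (TCP) lies at the very end of the fingers, on their centre line; the grasp point (between the pads) lies 19 mm behind it (r.hold_point_z is the distance from the TCP to the grasp point, in m); x points along the fingers, y is the direction in which the jaws open and shut, and the axes are right-handed (so a half turn about x gives the same grasp; the last joint's range is limited). The gripper opens to 88 mm and grips with 3 to 60 N. Pads are 19 mm wide; open, the fingers measure 130 mm over their backs; the gripper's body (78 mm by 193 mm) begins 47 mm behind the grasp point.
Start: joints at [79.876, 20.546, 0.682, 0, -70.136, -16.507], TCP at [0.303, 0.603, 0.227] pointing down, gripper open.
Joint ranges: [-176.03, 176.03], [-82.01, 121.73], [-58.28, 71.71], [-173.87, 95.51], [-174.79, -0.11], [-173.66, 173.66]. Speed limits (degrees/s): [136.94, 136.94, 172.46, 180, 180, 180].

## Interface

Orientations are given as [roll, pitch, yaw] about the fixed x, y, z axes, in that order (R = Rz(yaw) Ry(pitch) Rx(roll)).
In Python, from plant import r gives the robot as it stands. The module is installed in compiled form; this text tells all that it offers.
- The arm moves only by the shell command python3 -m creep 'ROWS' [FORCE]. ROWS is JSON, a list of rows, each a list of 7 numbers: the turn, a rotation vector about the tool's x, y, z in rad, then the shift along the tool's x, y, z in cm, then the opening in per cent of the stroke, from 0 (shut) to 100 (fully open). In form: [[rx, ry, rz, x, y, z, fingers], ...]. A call has 1 to 8 rows; each row shifts and turns the commanded pose from where the row before left it, along the tool's axes as they then stand; what a row does not reach is not made up. A row lasts 1/10 s, in which the tool goes at most 50 mm and 8.59 degrees, less where a joint would pass 70% of its speed; a pose out of reach is approached as far as the arm can. A call is refused whole if a number of a shift passes 5 or a number of a turn 0.15, either way. A call with a gripper value outside its range is refused whole. The fingers move at their own pace and stop on an object; FORCE is the grip in N (left out, the last holds). Time passes only in rows, so rows that do not move let the fingers close. It gives the time, the measured TCP pose, the force and the opening at its end, in the units of the state.
- r.get_state(): the state, without advancing time (a new reading comes with each control period).
- r.capture(name): name is "scene" or "top"; returns (picture, depth): 400x640x3 uint8, blue, green, red; 400x640 float32, m along the optical axis (not along the pixel's ray), 0 where there is no reading.
- r.camera_info(name): a dict with "fovy" (degrees; the focal length in pixels is half the picture's height over the tangent of half this angle, whatever the lens; pixels are square), "cx", "cy" (the principal point, pixels), "dist_coeffs" ([k1, k2, p1, p2, k3] as OpenCV has them; the pictures are not rectified), "camera_from_world" (4x4, takes a point from world to camera coordinates). Camera axes: x right, y down, z forward; pixel columns grow to the right and rows downward; lengths in m; the calibration is good to about 2 mm. A picture is of the moment at which its call begins. camera_info takes no time and is no camera call.
- r.close_job(): hands the job in, once; it reports no verdict.
Trained networks look in the newest picture that a camera, given by its name, has taken for a name from the list of things; names that differ only in an ending like _2 or _b are one class to them, and where a whole thing is asked for, a point or a joint stands for the part that bears it (a point fixed in the world has none). Each returns a list of dicts, best first, with "score" (0 to 1); they miss things now and then, are a little off and sometimes report something else, mostly with a low value. They report only what shows in the picture. A call takes as long as a camera call. They do not tell look-alikes from the thing itself.
- r.look_for(query, camera): "rect" ([left, top, right, bottom] in pixels, round what is visible of it).
- r.masks_of(query, camera): "pixels" (400x640 bool, what is visible of it) and "rect" ([left, top, right, bottom] in pixels, round what is visible of it).
The state is a dict: "time_s": time; "joints": joint angles; "qd": joint speeds; "joint_torque": joint torques, N m; "tcp_pos": TCP position; "eef_rot": TCP orientation; "contact_force": force on the tool from outside, world axes, zero at the start; "moment": the same for the moment, N m; "gripper_width": finger opening in m.
Only numpy, scipy, OpenCV 4.12 (cv2) and the standard library are available. Lean on these libraries where they do the work, as an engineer would, in place of code of your own. Each camera call takes 0.05 s, during which the arm holds its last target. There are 200 camera calls.

## Task

Pick up the loose tabbed metal clamp block from the bench, turn it the same way round as the block already in the cassette and seat it fully down in the empty pocket with its tab in the notch, then let go of it. Then pinch the cassette's two side catches together, lift the cassette out of its dock and finish holding it still and level by the squeezed catches, about a hand's breadth (10 cm) above its dock, with both blocks still seated; do not put it down or let go. Leave the oil bottle, wrench and tin where they are.

Things in the scene. Friction and masses are not known exactly. Their poses are not given: they have to be found in the camera images.
- dock: Dark steel dock fixed to the bench, at a new place and yaw each time: base plate 230 x 110 x 8 mm, origin at the centre of its underside on the bench, x along its length, z up. Two steel latch posts at y = +-31 to +-47.5 mm (30 mm long in x, tops 27 mm above the bench) have lips that hold the cassette's catch teeth; low guides reach 18 mm above the bench.
- cassette: Loose grey plastic cassette clipped in the dock, axes along the dock's; about 0.6 kg at most when loaded. Origin at the centre of its underside (8 mm above the bench while docked), x along its 180 mm length; 33 mm wide. A tower 30 x 30 mm in the middle rises to z = 66 mm, with a black catch on either side in y. Comes straight up out once both catches are squeezed.
- cassette_grip (a point): Grip point on the cassette: midway between the two catch paddles, 56 mm above the cassette's underside (64 mm above the bench while docked). Axes are the cassette's; pinch along its y. The paddles are 26 mm wide in x, from z = 4 to 74 mm, and their outer faces are 58 mm apart at rest, 44 mm when fully squeezed.
- catch_left (a joint): Inward travel in m of the catch on the cassette's +y side: 0 sprung out (latched), 0.007 fully squeezed. Its tooth clears the dock's lip from about 0.004 to 0.006. The spring takes about 4 N at the start and 8.5 N fully squeezed; it springs back when let go.
- catch_right (a joint): The same for the catch on the cassette's -y side.
- pocket_far (a point): Where a seated block's centre comes in the empty pocket on the cassette's +x side: 52.5 mm from its origin, 23 mm above its underside, 17 mm above the pocket floor. Axes are the cassette's. The pocket is a bay 45 x 27 mm (x, y), 8 mm deep, 3 mm walls, with a notch 12 mm long, 15 mm wide at its +x end: the block goes in only with its tab to the cassette's +x.
- pocket_far_notch (a point): The place where the tab centre of a block seated in that pocket comes: 25 mm to +x of pocket_far.
- block_centre (a point): Centre, half-way up, of the main part of the loose aluminium clamp block standing on the bench: 40 x 22 x 34 mm (x, y, z), plus a full-height tab 10 x 10 mm on its +x end; about 0.1 kg. Axes are the block's, z up. Grasp it across y near its top, to keep the fingers clear of the pocket's walls, which come 8 mm up the block.
- block_tab (a point): Centre of the loose block's tab, 25 mm to the block's +x of block_centre.
- fitted_centre (a point): Centre of the identical block already seated in the other pocket, tab to the cassette's +x. It stays there.
- pocket_near (a point): The place of that block's centre in the cassette, 64.5 mm to -x of the cassette's origin, 23 mm above its underside.
- oil_bottle: Bystander: white bottle, 68 mm across and 170 mm tall, standing on the bench; origin under its centre.
- wrench: Bystander: steel wrench 170 mm long lying on the bench along its x; origin under its middle.
- grease_tin: Bystander: steel tin, 72 mm across and 70 mm tall, standing on the bench; origin under its centre.
There are look-alikes about, which are no part of the job. What is shaped like the part that bears block_centre but green is not meant.

How it is judged (in metres and radians):
On the way, in this order (a step that is already met when the one before it is completed fails the run):
1. the loose block is fully down in the empty pocket, tab in the notch, and let go, while the cassette is still docked (distance between block_centre and pocket_far below 0.006 m and distance between block_tab and pocket_far_notch below 0.008 m and z of block_centre in the frame of cassette below 0.026 m and z of cassette in the frame of dock below 0.013 m and contact force between the fingers and block below 0.05 N), for 0.2 s.
2. the cassette is lifted clear of the dock with both catches squeezed (z of cassette in the frame of dock above 0.045 m and value of joint each of catch_left, catch_right above 0.003 m), for 0.2 s.
At the end, for the whole second after the job is handed in: The cassette is held still by both catches (each in over 3 mm, fingers pressing over 3 N), its underside over 60 mm above the bench, clear of the dock, tilted under 0.2 rad; both blocks sit in their pockets (centres within 7 mm of their places, the tab within 9 mm) (z of cassette in the frame of dock above 0.06 m and angle between cassette's own z axis and vertical below 0.2 rad and value of joint each of catch_left, catch_right above 0.003 m and contact force between the fingers and cassette above 3 N and contact force between cassette and dock below 0.05 N and linear speed of cassette below 0.03 m/s and distance between block_centre and pocket_far below 0.007 m and distance between block_tab and pocket_far_notch below 0.009 m and distance between fitted_centre and pocket_near below 0.007 m); the arm keeps its last pose, push and grip.
It fails at once if the cassette is torn out of the dock without both catches squeezed, or dropped (z of cassette in the frame of dock above 0.025 m and value of joint any of catch_left, catch_right below 0.001 m).
It fails at once if the oil bottle, wrench or tin is moved (distance of any of oil_bottle, wrench, grease_tin from where it was at the start of the episode above 0.03 m).
It also fails if it takes over 42 s, if anything falls off the work surface, if the arm or the gripper's body presses on something with over 40 N, if the wrist force passes 120 N, or if a joint passes its speed limit or range.

## Working session

There is one attempt and no reset: what is moved stays moved. The work goes in short steps, Python scripts to look and compute and a shell command to move; the robot and the scene stay as the last step left them, time stands still between calls to the robot, and variables do not carry over. Pictures are saved under pics/ and viewed, about 8 in all and at most 12, crops included, and the job is handed in when it is done.

```bash
mkdir -p pics; cat > h.py <<'E'
import numpy as np, cv2
from plant import r
from scipy.spatial.transform import Rotation as R
def cam(n):
    i=r.camera_info(n); f=200/np.tan(np.radians(i['fovy']/2))
    return np.array([[f,0,i['cx']],[0,f,i['cy']],[0,0,1]]),np.array(i['dist_coeffs'],float),np.array(i['camera_from_world'])
def pts(n,mask,depth):
    K,d,T=cam(n); v,u=np.nonzero(mask&(depth>0)); z=depth[v,u]
    p=cv2.undistortPoints(np.stack([u,v],1).astype(np.float64)[:,None],K,d)[:,0]
    P=np.c_[p*z[:,None],z,np.ones(len(z))]
    return (np.linalg.inv(T)@P.T).T[:,:3],u,v
def proj(n,P):
    K,d,T=cam(n); return cv2.projectPoints(np.asarray(P,float).reshape(-1,3),cv2.Rodrigues(T[:3,:3])[0],T[:3,3],K,d)[0][:,0]
E
python3 - <<'E'
from h import *
s=r.get_state(); print(s)
for n in('scene','top'):
    im,d=r.capture(n); cv2.imwrite(f'pics/{n}0.png',im); np.save(f'{n}0.npy',d)
    print(n,np.round(np.linalg.inv(cam(n)[2])[:3],2).tolist(),cam(n)[0][0,0],d.min(),d.max())
    for q in('block_centre','fitted_centre','cassette','dock','oil_bottle','wrench','grease_tin'):
        print(q,[(round(x['score'],2),np.round(x['rect']).tolist()) for x in r.look_for(q,n)])
E
```

```text
{'time_s': 0.0, 'joints': array([ 7.98743642e+01,  2.05937496e+01,  6.34190113e-01, -1.96922999e-02,
       -7.01357899e+01, -1.65066811e+01]), 'qd': array([0.11391744, 0.07990311, 0.00151215, 0.05138654, 0.11684212,
       0.02323651]), 'joint_torque': array([-1.38759264e-03, -5.82715845e+01,  2.93074769e+01,  6.99772239e+00,
        7.13321962e-03, -1.78126411e-04]), 'tcp_pos': array([0.30238829, 0.60293713, 0.22560107]), 'eef_rot': array([  95.52103017,   89.90286964, -111.11799339]), 'contact_force': array([-0.76961785,  0.13877568,  0.00111641]), 'moment': array([-0.03514517, -0.0520277 ,  0.03706742]), 'gripper_width': 0.08763971642499012}
scene [[0.79, 0.5, -0.36, 1.01], [0.62, -0.64, 0.46, -0.52], [0.0, -0.58, -0.81, 1.04]] 450.8552381949477 0.0 3.2695951
block_centre [(0.71, [326.0, 168.0, 341.0, 186.0]), (0.68, [326.0, 141.0, 340.0, 157.0]), (0.47, [347.0, 154.0, 361.0, 176.0])]
fitted_centre [(0.74, [250.0, 233.0, 270.0, 256.0]), (0.69, [250.0, 238.0, 312.0, 279.0])]
cassette [(0.66, [249.0, 236.0, 315.0, 283.0])]
dock [(0.71, [232.0, 231.0, 329.0, 304.0])]
oil_bottle [(0.77, [218.0, 311.0, 254.0, 357.0])]
wrench [(0.8, [372.0, 115.0, 423.0, 141.0])]
grease_tin [(0.84, [412.0, 139.0, 436.0, 171.0])]
top [[0.02, -0.99, 0.14, 0.43], [-1.0, -0.02, 0.01, 0.02], [-0.0, -0.14, -0.99, 1.29]] 454.94156339240425 0.0 2.2199829
block_centre [(0.67, [252.0, 215.0, 269.0, 228.0]), (0.58, [252.0, 243.0, 264.0, 262.0])]
fitted_centre [(0.69, [391.0, 219.0, 404.0, 243.0])]
cassette [(0.64, [386.0, 180.0, 408.0, 242.0])]
dock [(0.63, [368.0, 167.0, 415.0, 254.0])]
oil_bottle [(0.66, [457.0, 174.0, 491.0, 202.0])]
wrench [(0.85, [168.0, 186.0, 191.0, 247.0])]
grease_tin [(0.6, [194.0, 155.0, 221.0, 180.0]), (0.54, [381.0, 176.0, 411.0, 244.0])]
```

```bash
python3 - <<'E'
import cv2
a=cv2.imread('pics/scene0.png')[105:365,205:450]; cv2.imwrite('pics/s1.png',cv2.resize(a,None,fx=2.3,fy=2.3,interpolation=2))
a=cv2.imread('pics/top0.png')[140:280,160:500]; cv2.imwrite('pics/t1.png',cv2.resize(a,None,fx=2.35,fy=2.35,interpolation=2))
E
```

```text
(no output)
```

View pics/s1.png

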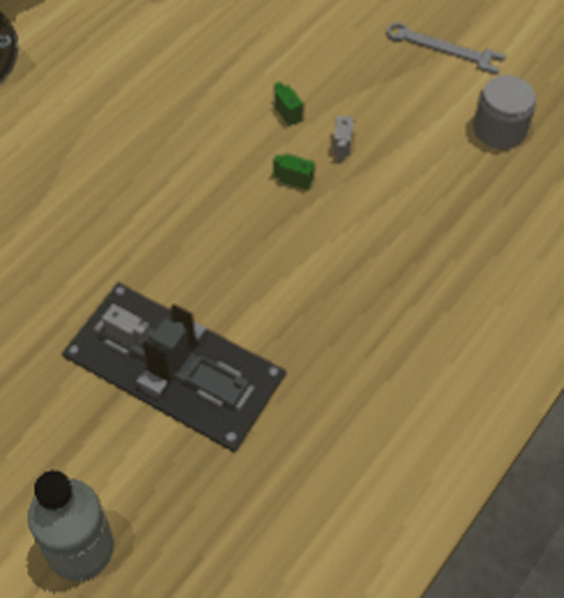

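View pics/t1.png

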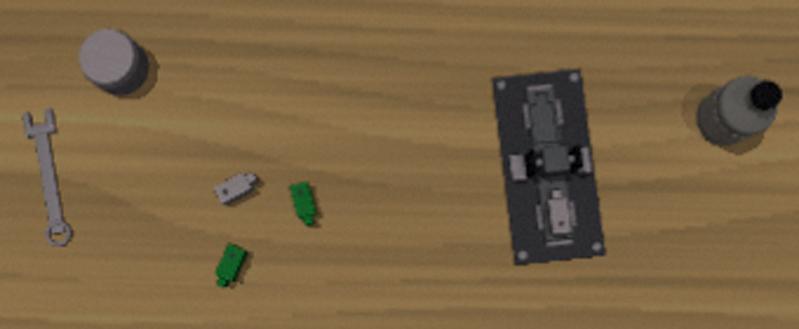

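Scene shows metal block at about (354,165) scene / (261,220) top, with green look-alikes at scene (331,149), (332,178) / top (289,226), (258,252). The grey one fits, as the green ones are excluded; the s1/t1 enlarged crops confirm it. The empty pocket is on the upper (world +x) end of the dock at top (391,190); the fitted block's tab points towards the tower, i.e. +x.

```bash
python3 - <<'E'
from h import *
def rect(P,name):
    (c,s,a)=cv2.minAreaRect((P[:,:2]*1000).astype(np.float32)); print(name,len(P),np.round(c,1),np.round(s,1),round(a,1),'z',np.round(np.percentile(P[:,2],[5,50,95])*1000,1))
for n,bb in(('top',(245,205,278,236)),('scene',(343,150,366,180))):
    im=cv2.imread(f'pics/{n}0.png').astype(int); d=np.load(f'{n}0.npy')
    # bench plane offset
    m=np.zeros(d.shape,bool); m[bb[1]:bb[3],bb[0]:bb[2]]=1
    P,u,v=pts(n,m,d); c=im[v,u]; bench=(np.abs(P[:,2])<.008); print(n,'bench z',np.median(P[bench,2])*1000)
    g=(P[:,2]>.026)&(P[:,2]<.045); rect(P[g],'block top'); print(np.round(np.c_[P[g]*1000,u[g],v[g]]).astype(int)[::4].tolist() if n=='top' else '')
    for q in('dock','cassette','oil_bottle','grease_tin','wrench'):
        for k in r.masks_of(q,n)[:1]:
            P,u,v=pts(n,k['pixels'],d); rect(P,q)
            if q=='dock':
                g=(P[:,2]>.003)&(P[:,2]<.013); rect(P[g],'plate'); 
            if q in('dock','cassette'):
                g=(P[:,2]>.07)&(P[:,2]<.08); print('tower',np.round(np.median(P[g],0)*1000,1))
                g=(P[:,2]>.043)&(P[:,2]<.053);rect(P[g],'fitted')
E
```

```text
top bench z 0.7714724568006481
block top 135 [554.5 220.1] [22.  49.9] 29.0 z [30.5 34.6 38.7]
[[570, 213, 36, 263, 213], [567, 213, 34, 263, 214], [568, 202, 34, 267, 214], [565, 219, 33, 261, 215], [565, 208, 31, 265, 215], [561, 229, 37, 257, 216], [562, 218, 35, 261, 216], [562, 207, 34, 265, 216], [563, 197, 30, 269, 216], [559, 226, 36, 258, 217], [559, 215, 35, 262, 217], [560, 205, 30, 266, 217], [555, 234, 37, 255, 218], [556, 224, 35, 259, 218], [557, 213, 30, 263, 218], [553, 246, 34, 251, 219], [553, 235, 35, 255, 219], [553, 224, 31, 259, 219], [553, 212, 35, 263, 219], [550, 245, 36, 251, 220], [550, 235, 32, 255, 220], [550, 223, 35, 259, 220], [551, 212, 35, 263, 220], [547, 242, 39, 252, 221], [547, 232, 35, 256, 221], [548, 221, 31, 260, 221], [548, 210, 32, 264, 221], [545, 234, 35, 255, 222], [545, 223, 36, 259, 222], [541, 239, 37, 253, 223], [542, 229, 34, 257, 223], [539, 240, 33, 253, 224], [539, 228, 36, 257, 224], [536, 231, 36, 256, 225]]
dock 2180 [ 590.9 -153.8] [231.3 113. ] 6.7 z [ 3.9  8.7 22. ]
plate 1824 [ 590.7 -152.6] [231.3 110.7] 6.7 z [ 4.5  8.4 11.9]
tower [ 604.7 -163.1   71.1]Traceback (most recent call last):
  File "<stdin>", line 17, in <module>
  File "<stdin>", line 3, in rect
    return _quantile_unchecked(
        a, q, axis, out, overwrite_input, method, keepdims, weights)
    return _ureduce(a,
                    func=_quantile_ureduce_func,
    ...<5 lines>...
                    overwrite_input=overwrite_input,
                    method=method)
    r = func(a, **kwargs)
    result = _quantile(arr,
                       quantiles=q,
    ...<2 lines>...
                       out=out,
                       weights=wgt)
    slices_having_nans = np.isnan(arr[-1, ...])
                                  ~~~^^^^^^^^^
IndexError: index -1 is out of bounds for axis 0 with size 0
```

```bash
python3 - <<'E'
from h import *
def rect(P,name):
    if len(P)<8: return print(name,len(P))
    (c,s,a)=cv2.minAreaRect((P[:,:2]*1000).astype(np.float32)); print(name,len(P),np.round(c,1),np.round(s,1),round(a,1),'z',np.round(np.percentile(P[:,2],[5,50,95])*1000,1))
for n,bb in(('top',(245,205,278,236)),('scene',(343,150,366,180))):
    d=np.load(f'{n}0.npy')
    m=np.zeros(d.shape,bool); m[bb[1]:bb[3],bb[0]:bb[2]]=1
    P,u,v=pts(n,m,d); rect(P[(P[:,2]>.028)],n+' block top')
    print('bench',np.median(P[np.abs(P[:,2])<.008,2])*1000)
    for q in('oil_bottle','grease_tin','wrench'):
        for k in r.masks_of(q,n)[:1]: rect(pts(n,k['pixels'],d)[0],q)
    ks=r.masks_of('dock',n); print(len(ks))
    m=np.zeros(d.shape,bool); l,t,R_,b=np.array(ks[0]['rect']).astype(int); m[t-8:b+8,l-8:R_+8]=1
    P,u,v=pts(n,m,d); P=P[(np.abs(P[:,0]-.59)<.14)&(np.abs(P[:,1]+.153)<.09)]
    g=pts(n,ks[0]['pixels'],d)[0]; rect(g[(g[:,2]>.003)&(g[:,2]<.013)],'plate')
    th=np.radians(6.7); c=np.array([.5907,-.1526]); L=(P[:,:2]-c)@np.array([[np.cos(th),-np.sin(th)],[np.sin(th),np.cos(th)]])
    for nm,lo,hi,xa,xb in(('fitted',.041,.055,-.1,-.03),('tower+paddles',.067,.090,-.03,.03),('paddles',.077,.09,-.03,.03),('posts',.023,.031,-.03,.03),('bay',.018,.027,.02,.1)):
        k=(P[:,2]>lo)&(P[:,2]<hi)&(L[:,0]>xa)&(L[:,0]<xb)&(np.abs(L[:,1])<.055)
        rect(P[k],nm)
        if k.any(): print('   local x',np.round(np.percentile(L[k,0],[2,50,98])*1000,1),'y',np.round(np.percentile(L[k,1],[2,50,98])*1000,1))
E
```

```text
top block top 134 [554.5 220.1] [22.  49.9] 29.0 z [30.7 34.6 38.7]
bench 0.7714724568006481
oil_bottle 710 [ 649.2 -360.1] [63.4 52.7] 45.4 z [ 30.  113.6 171.3]
grease_tin 642 [709.8 375.4] [89.6 70.3] 15.7 z [12.5 69.  74.4]
wrench 387 [561.3 458.3] [157.1  40.6] 12.5 z [ 1.5  7.8 12.5]
1
plate 1824 [ 590.7 -152.6] [231.3 110.7] 6.7 z [ 4.5  8.4 11.9]
fitted 136 [ 531.2 -158.9] [49.1 22.4] 8.8 z [43.7 48.2 52.8]
   local x [-83.6 -61.8 -37.2] y [-10.4   0.9  11.4]
tower+paddles 166 [ 589.8 -151.8] [30.2 57.2] 2.5 z [70.2 74.9 84. ]
   local x [-14.1  -0.3  14. ] y [-26.6   2.1  29.1]
paddles 51 [ 591.2 -151.1] [25.3 58.1] 7.2 z [77.5 81.4 85.5]
   local x [-12.   -1.1  12.6] y [-27.6   8.4  30.2]
posts 102 [ 591.  -151.7] [92.8 56.9] 89.8 z [23.4 26.6 30.1]
   local x [-28.1  -0.7  28.6] y [-45.1  28.2  45.8]
bay 137 [ 651.9 -144. ] [69.4 41. ] 7.7 z [18.2 21.4 25.6]
   local x [27.6 67.8 94.9] y [-17.7   3.4  21.4]
scene block top 98 [554.8 220.5] [20.7 51.8] 34.7 z [30.6 33.8 37.3]
bench 0.6962236159382407
oil_bottle 1330 [ 624.1 -364.1] [ 69.5 130.8] 78.5 z [ 11.9 110.9 169.5]
grease_tin 723 [687.5 404.3] [ 77.6 145.4] 19.0 z [ 1.6 58.7 72.6]
wrench 279 [560.7 458.3] [167.   45.2] 10.8 z [-0.9  6.6 10.9]
2
plate 2016 [ 590.2 -153.4] [233.  114.4] 8.0 z [ 4.5  7.9 11.4]
fitted 151 [ 531.2 -162.3] [50.9 23.1] 5.3 z [43.5 47.5 50.5]
   local x [-83.1 -62.3 -36.5] y [-12.9  -2.9   8.3]
tower+paddles 231 [ 590.1 -154.3] [30.5 60.6] 7.8 z [68.8 74.3 82.9]
   local x [-13.9   0.7  14. ] y [-30.6  -2.3  27.1]
paddles 53 [ 590.4 -154.3] [25.6 60.6] 7.4 z [77.3 81.3 84.3]
   local x [-12.9  -0.4  12.5] y [-30.8  -5.7  28.2]
posts 135 [ 601.9 -154.2] [96.2 38.1] 85.9 z [23.4 26.3 29.9]
   local x [-13.9   7.1  27.4] y [-48.4 -33.5  45. ]
bay 157 [ 652.3 -145.8] [69.9 45.2] 5.4 z [18.1 21.3 24.7]
   local x [27.2 66.1 94.5] y [-21.7  -2.5  20.1]
```

```bash
cat >> h.py <<'E'
def to(x,y,z,ydir):
    """deltas to TCP (mm), pointing down, tool y at world angle ydir or ydir+180"""
    s=r.get_state(); M=R.from_euler('xyz',s['eef_rot'],degrees=True); p=s['tcp_pos']*1000
    print('t',round(s['time_s'],2),'tcp',np.round(p,1),'ydir',round(np.degrees(np.arctan2(*M.as_matrix()[[1,0],1])),1),'F',np.round(s['contact_force'],1),'w',round(s['gripper_width']*1000,1),'j',np.round(s['joints'],1).tolist())
    for a in(ydir,ydir+180):
        t=np.radians(a); Y=np.array([np.cos(t),np.sin(t),0]); X=np.array([0,0,-1.]); G=R.from_matrix(np.c_[X,Y,np.cross(X,Y)])
        d=np.array([x,y,z])-p
        print('a',a,'rotvec',np.round((M.inv()*G).as_rotvec(),3),'shift cm in now-frame',np.round(M.inv().apply(d)/10,2),'in goal-frame',np.round(G.inv().apply(d)/10,2))
E
python3 - <<'E'
from h import *
A=[]
for n,bb in(('top',(245,205,278,236)),('scene',(343,150,366,180))):
    d=np.load(f'{n}0.npy'); m=np.zeros(d.shape,bool); m[bb[1]:bb[3],bb[0]:bb[2]]=1
    P=pts(n,m,d)[0]; P=P[P[:,2]>.028]; Q=P[:,:2]-P[:,:2].mean(0); w,V=np.linalg.eigh(Q.T@Q); v=V[:,1]; v*=np.sign(v[0])
    print(n,P.mean(0)*1000,'axis',np.degrees(np.arctan2(v[1],v[0])))
to(552.3,224.7,150,29)
E
```

```text
top [553.26861768 222.10572995  34.60187529] axis -60.19724140163802
scene [554.81652544 220.19353836  33.99188909] axis -59.157427447304
t 1.25 tcp [302.6 603.4 226.5] ydir -116.6 F [ 0.7 -0.1 -0.2] w 87.8 j [79.9, 20.5, 0.7, -0.0, -70.1, -16.5]
a 29 rotvec [-2.542  0.     0.   ] shift cm in now-frame [  7.65  22.66 -39.3 ] in goal-frame [ 7.65  3.48 45.23]
a 209 rotvec [ 0.6  0.  -0. ] shift cm in now-frame [  7.65  22.66 -39.3 ] in goal-frame [  7.65  -3.48 -45.23]
```

```bash
python3 -m creep '[[0.145,0,0,0,0,0,50],[0.145,0,0,0,0,0,50],[0.145,0,0,0,0,0,50],[0.145,0,0,0,0,0,50],[0,0,0,0.5,-0.5,-4.5,50],[0,0,0,0.5,-0.5,-4.5,50],[0,0,0,0.5,-0.5,-4.5,50],[0,0,0,0.5,-0.5,-4.5,50]]' 20
python3 -m creep '[[0,0,0,0.5,-0.3,-4.5,50],[0,0,0,0.5,-0.3,-4.5,50],[0,0,0,0.5,-0.3,-4.5,50],[0,0,0,0.5,-0.3,-4.5,50],[0,0,0,0.5,0,-4.5,50],[0,0,0,0.5,0,-3.5,50],[0,0,0,0,0,0,50],[0,0,0,0,0,0,50]]'
python3 -c "
from h import *
to(552.3,224.6,80,210)"
```

```text
time_s: 2.05
tcp_pos: [0.4109, 0.4564, 0.2065]
eef_rot: [-68.5, 90.0, 51.7]
contact_force: [1.0, 0.6, 0.3]
gripper_width: 0.0442
time_s: 2.85
tcp_pos: [0.5516, 0.238, 0.1765]
eef_rot: [92.2, 90.0, -147.8]
contact_force: [-0.7, -0.1, 0.4]
gripper_width: 0.0437
t 2.85 tcp [551.6 238.  176.5] ydir -150.0 F [-0.7 -0.1  0.4] w 43.7 j [42.0, 15.7, -13.1, -0.0, -61.2, -11.9]
a 210 rotvec [ 0. -0. -0.] shift cm in now-frame [ 9.65  0.61 -1.2 ] in goal-frame [ 9.65  0.61 -1.2 ]
a 390 rotvec [-3.141  0.    -0.   ] shift cm in now-frame [ 9.65  0.61 -1.2 ] in goal-frame [ 9.65 -0.61  1.2 ]
```

```bash
python3 -m creep '[[0,0,0,3,0.6,-1.2,50],[0,0,0,3,0,0,50],[0,0,0,3,0,0,50],[0,0,0,2,0,0,50],[0,0,0,0,0,0,50],[0,0,0,0,0,0,50]]'
python3 - <<'E'
from h import *
to(552.3,224.6,13,210)
im,d=r.capture('scene'); K=proj('scene',[[.552,.2245,.034]])[0]; print(K)
x,y=K.astype(int); a=im[y-35:y+35,x-45:x+45]; b=r.capture('top')[0]; x,y=proj('top',[[.552,.2245,.034]])[0].astype(int); b=b[y-35:y+35,x-45:x+45]
cv2.imwrite('pics/g1.png',cv2.resize(np.hstack([a,b]),None,fx=4.4,fy=4.4,interpolation=2))
E
```

```text
time_s: 3.45
tcp_pos: [0.5521, 0.2266, 0.0671]
eef_rot: [-147.4, 90.0, -27.1]
contact_force: [0.4, -0.4, 0.9]
gripper_width: 0.0437
t 3.45 tcp [552.1 226.6  67.1] ydir -149.8 F [ 0.4 -0.4  0.9] w 43.7 j [41.1, 21.7, -20.7, 0.0, -47.6, -10.9]
a 210 rotvec [ 0.004 -0.     0.   ] shift cm in now-frame [ 5.41  0.08 -0.18] in goal-frame [ 5.41  0.08 -0.18]
a 390 rotvec [-3.138 -0.    -0.   ] shift cm in now-frame [ 5.41  0.08 -0.18] in goal-frame [ 5.41 -0.08  0.18]
[354.46522021 160.0143849 ]
```

View pics/g1.png

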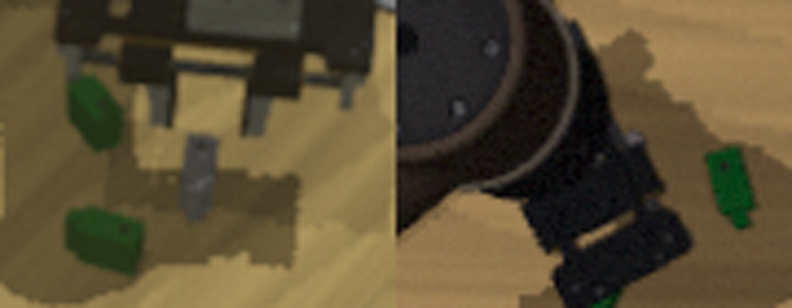

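The fingers straddle the metal block (tip of it at about crop (197,150)), and the green ones are clear. Descending and gripping.

```bash
python3 -m creep '[[0,0,0,2,0.08,-0.18,50],[0,0,0,2,0,0,50],[0,0,0,1.4,0,0,50],[0,0,0,0,0,0,50],[0,0,0,0,0,0,15],[0,0,0,0,0,0,15],[0,0,0,0,0,0,15],[0,0,0,0,0,0,15]]' 20
python3 -c "
from h import *
to(642.6,-146.4,110,-83)"
python3 -m creep '[[0,0,0,0,0,0,15],[0,0,0,0,0,0,15],[0,0,0,-1,0,0,15],[0,0,0,-3,0,0,15],[0,0,0,-4,0,0,15],[0,0,0,-4,0,0,15],[0,0,0,0,0,0,15],[0,0,0,0,0,0,15]]'
python3 -c "
from h import *
to(642.6,-146.4,110,-83)"
```

```text
time_s: 4.35
tcp_pos: [0.5525, 0.2238, 0.0134]
eef_rot: [-84.1, 89.9, 36.0]
contact_force: [-1.7, -0.5, 3.6]
gripper_width: 0.0217
t 4.35 tcp [552.5 223.8  13.4] ydir -149.9 F [-1.7 -0.5  3.6] w 21.7 j [40.8, 25.6, -23.4, 0.0, -40.9, -10.7]
a -83 rotvec [-1.167e+00 -1.000e-03  1.000e-03] shift cm in now-frame [ -9.67  10.79 -36.54] in goal-frame [-9.66 37.84 -4.43]
a 97 rotvec [1.975e+00 1.000e-03 1.000e-03] shift cm in now-frame [ -9.67  10.79 -36.54] in goal-frame [ -9.66 -37.84   4.43]
time_s: 5.15
tcp_pos: [0.5526, 0.224, 0.1342]
eef_rot: [-75.3, 89.8, 44.9]
contact_force: [-0.1, 0.2, -0.8]
gripper_width: 0.0217
t 5.15 tcp [552.6 224.  134.2] ydir -149.9 F [-0.1  0.2 -0.8] w 21.7 j [40.8, 17.4, -16.8, -0.0, -55.6, -10.7]
a -83 rotvec [-1.167e+00 -1.000e-03  3.000e-03] shift cm in now-frame [  2.36  10.81 -36.55] in goal-frame [ 2.42 37.86 -4.42]
a 97 rotvec [1.974e+00 3.000e-03 1.000e-03] shift cm in now-frame [  2.36  10.81 -36.55] in goal-frame [  2.42 -37.86   4.42]
```

```bash
python3 -m creep '[[-0.146,0,0,0,0,0,15],[-0.146,0,0,0,0,0,15],[-0.146,0,0,0,0,0,15],[-0.146,0,0,0,0,0,15],[-0.146,0,0,0,0,0,15],[-0.146,0,0,0,0,0,15],[-0.146,0,0,0,0,0,15],[-0.146,0,0,0,0,0,15]]' 20
python3 -m creep '[[0,0,0,0,4.2,-0.5,15],[0,0,0,0,4.2,-0.5,15],[0,0,0,0,4.2,-0.5,15],[0,0,0,0,4.2,-0.5,15],[0,0,0,0,4.2,-0.5,15],[0,0,0,0,4.2,-0.5,15],[0,0,0,0,4.2,-0.5,15],[0,0,0,0,4.2,-0.5,15]]'
python3 -m creep '[[0,0,0,0,3,-0.2,15],[0,0,0,0,1.2,-0.2,15],[0,0,0,0,0,0,15],[0,0,0,0,0,0,15]]'
python3 - <<'E'
from h import *
to(642.6,-146.4,110,-83)
t,dt=r.capture('top'); s,ds=r.capture('scene')
c=[]
for n,im in(('scene',s),('top',t)):
    x,y=proj(n,[[.63,-.15,.06]])[0].astype(int); c.append(im[y-45:y+45,x-50:x+50])
cv2.imwrite('pics/g2.png',cv2.resize(np.hstack(c),None,fx=4,fy=4,interpolation=2))
E
```

```text
time_s: 5.95
tcp_pos: [0.5513, 0.223, 0.131]
eef_rot: [26.0, 89.8, -146.7]
contact_force: [-0.2, 0.1, -0.7]
gripper_width: 0.0217
time_s: 6.75
tcp_pos: [0.6324, -0.1067, 0.131]
eef_rot: [-7.1, 89.8, 179.9]
contact_force: [1.4, 0.5, -0.6]
gripper_width: 0.0222
time_s: 7.15
tcp_pos: [0.6417, -0.1457, 0.1315]
eef_rot: [-15.9, 89.9, 171.1]
contact_force: [0.0, 0.0, -1.0]
gripper_width: 0.0221
t 7.15 tcp [ 641.7 -145.7  131.5] ydir -83.0 F [ 0.  0. -1.] w 22.1 j [4.1, 23.0, -8.6, -0.0, -58.5, 92.9]
a -83 rotvec [0.001 0.002 0.   ] shift cm in now-frame [ 2.15  0.08 -0.09] in goal-frame [ 2.15  0.08 -0.09]
a 97 rotvec [-3.141e+00 -1.000e-03  3.000e-03] shift cm in now-frame [ 2.15  0.08 -0.09] in goal-frame [ 2.15 -0.08  0.09]
```

View pics/g2.png

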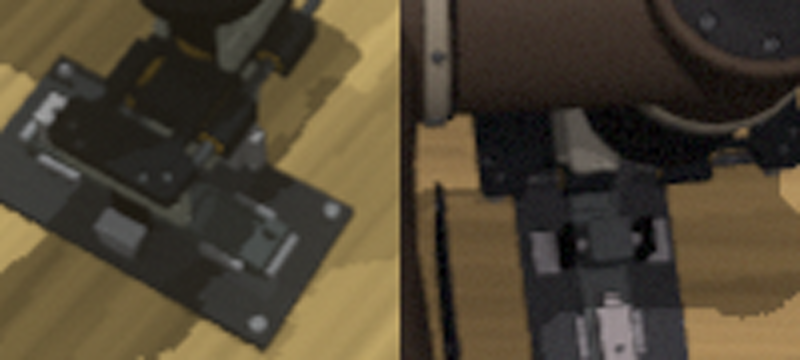

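Block held above the empty pocket, right way round (tab to +x by construction); descending in stages with force checks.

```bash
python3 -m creep '[[0,0,0,2,0.08,-0.17,15],[0,0,0,3,0,0,15],[0,0,0,2.5,0,0,15],[0,0,0,1,0,0,15],[0,0,0,0,0,0,15],[0,0,0,0,0,0,15]]' 20
python3 -c "
from h import *
to(643.4,-146.3,28,-83)
t,dt=r.capture('top'); s,ds=r.capture('scene')
x,y=proj('scene',[[.643,-.146,.05]])[0].astype(int); cv2.imwrite('pics/g3.png',cv2.resize(s[y-35:y+35,x-45:x+45],None,fx=7,fy=7,interpolation=2))
"
```

```text
time_s: 7.85
tcp_pos: [0.6449, -0.1463, 0.0487]
eef_rot: [157.9, 89.9, -14.9]
contact_force: [-0.2, 0.2, -0.3]
gripper_width: 0.0217
t 7.85 tcp [ 644.9 -146.3   48.7] ydir -82.9 F [-0.2  0.2 -0.3] w 21.7 j [4.1, 27.9, -13.0, 0.0, -49.0, 93.0]
a -83 rotvec [ 0.002 -0.001 -0.   ] shift cm in now-frame [ 2.07 -0.02  0.15] in goal-frame [ 2.07 -0.02  0.15]
a 97 rotvec [-3.139e+00  1.000e-03 -2.000e-03] shift cm in now-frame [ 2.07 -0.02  0.15] in goal-frame [ 2.07  0.02 -0.15]
```

View pics/g3.png

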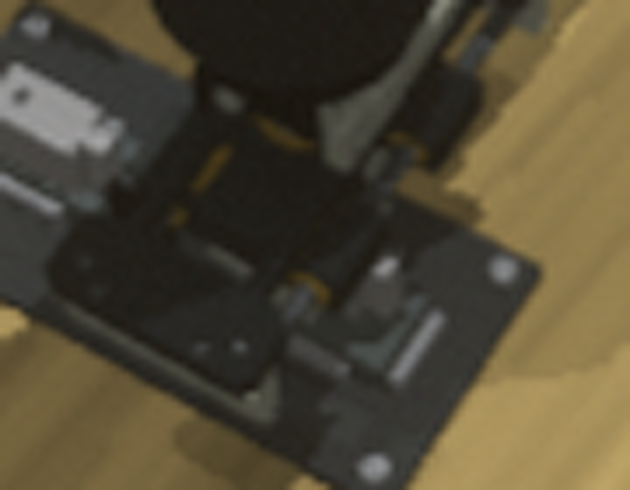

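The tab (crop (385,275)) points to the notch and lines up. Lowering slowly.

```bash
python3 -m creep '[[0,0,0,0.5,0,0.12,15],[0,0,0,0.4,0,0,15],[0,0,0,0.3,0,0,15],[0,0,0,0.3,0,0,15],[0,0,0,0.2,0,0,15],[0,0,0,0,0,0,15],[0,0,0,0,0,0,15]]' 20
python3 -c "
from h import *
to(643.4,-146.3,28,-83)"
```

```text
time_s: 8.65
tcp_pos: [0.643, -0.1469, 0.0305]
eef_rot: [30.2, 90.0, -142.7]
contact_force: [-0.0, -0.7, -1.0]
gripper_width: 0.0222
t 8.65 tcp [ 643.  -146.9   30.5] ydir -82.9 F [-0.  -0.7 -1. ] w 22.2 j [4.0, 29.0, -14.0, 0.0, -47.0, 93.0]
a -83 rotvec [ 0.001  0.    -0.   ] shift cm in now-frame [ 0.25 -0.06 -0.05] in goal-frame [ 0.25 -0.06 -0.05]
a 97 rotvec [-3.141  0.     0.   ] shift cm in now-frame [ 0.25 -0.06 -0.05] in goal-frame [0.25 0.06 0.05]
```

```bash
python3 -m creep '[[0,0,0,0.15,0,0,15],[0,0,0,0.15,0,0,15],[0,0,0,0,0,0,15],[0,0,0,0,0,0,15]]' 20
python3 -c "
from h import *
to(643.4,-146.3,28,-83)"
```

```text
time_s: 9.05
tcp_pos: [0.6428, -0.1469, 0.0275]
eef_rot: [-10.5, 90.0, 176.5]
contact_force: [1.3, 0.3, -0.5]
gripper_width: 0.0219
t 9.05 tcp [ 642.8 -146.9   27.5] ydir -82.9 F [ 1.3  0.3 -0.5] w 21.9 j [4.0, 29.2, -14.1, -0.0, -46.7, 93.0]
a -83 rotvec [0.001 0.    0.   ] shift cm in now-frame [-0.05 -0.05 -0.06] in goal-frame [-0.05 -0.05 -0.06]
a 97 rotvec [-3.141 -0.     0.   ] shift cm in now-frame [-0.05 -0.05 -0.06] in goal-frame [-0.05  0.05  0.06]
```

```bash
python3 -m creep '[[0,0,0,0.1,0,0,15],[0,0,0,0,0,0,15],[0,0,0,0,0,0,15]]' 20
python3 -m creep '[[0,0,0,0,0,0,45],[0,0,0,0,0,0,45],[0,0,0,0,0,0,45],[0,0,0,-1,0,0,45],[0,0,0,-4,0,0,45],[0,0,0,-5,0,0,100],[0,0,0,-5,0,0,100],[0,0,0,0,0,0,100]]'
python3 -m creep '[[0,0,0,0,0,5,100],[0,0,0,0,0,5,100],[0,0,0,0,0,5,100],[0,0,0,0,0,5,100],[0,0,0,0,0,0,100],[0,0,0,0,0,0,100]]'
python3 - <<'E'
from h import *
to(590.5,-152.8,45,-83)
def rect(P,nm):
    if len(P)>8:
        (c,s,a)=cv2.minAreaRect((P[:,:2]*1000).astype(np.float32)); print(nm,len(P),np.round(c,1),np.round(s,1),round(a,1),'z',np.round(np.percentile(P[:,2],[5,50,95])*1000,1))
for n in('top','scene'):
    im,d=r.capture(n); np.save(f'{n}1.npy',d); cv2.imwrite(f'pics/{n}1.png',im)
    P=pts(n,np.ones(d.shape,bool),d)[0]; th=np.radians(7); L=(P[:,:2]-[.5905,-.1528])@np.array([[np.cos(th),-np.sin(th)],[np.sin(th),np.cos(th)]])
    for nm,a,b in(('fitted',-.1,-.033),('new',.02,.1)):
        k=(L[:,0]>a)&(L[:,0]<b)&(abs(L[:,1])<.02)&(P[:,2]>.036)&(P[:,2]<.06); rect(P[k],nm)
        if k.any(): print(np.round(np.percentile(L[k],[2,50,98],axis=0)*1000,1).T.tolist())
    k=(abs(L[:,0])<.03)&(abs(L[:,1])<.035)&(P[:,2]>.076)&(P[:,2]<.09); rect(P[k],'paddles'); 
x,y=proj('scene',[[.60,-.15,.05]])[0].astype(int); cv2.imwrite('pics/g4.png',cv2.resize(im[y-40:y+40,x-52:x+52],None,fx=7,fy=7,interpolation=2))
E
```

```text
time_s: 9.35
tcp_pos: [0.6429, -0.1469, 0.0274]
eef_rot: [150.8, 90.0, -22.1]
contact_force: [-2.7, 1.3, 5.5]
gripper_width: 0.0218
time_s: 10.15
tcp_pos: [0.6472, -0.1476, 0.1862]
eef_rot: [166.0, 89.2, -6.9]
contact_force: [1.2, 0.7, -0.1]
gripper_width: 0.0579
time_s: 10.75
tcp_pos: [0.444, -0.1717, 0.178]
eef_rot: [171.1, 89.8, -1.9]
contact_force: [0.4, -0.1, 0.6]
gripper_width: 0.0876
t 10.75 tcp [ 444.  -171.7  178. ] ydir -83.0 F [ 0.4 -0.1  0.6] w 87.6 j [2.6, 3.8, -27.8, 0.0, -58.2, 94.4]
a -83 rotvec [ 0.001 -0.003 -0.   ] shift cm in now-frame [ 13.34  -0.09 -14.74] in goal-frame [ 13.3   -0.09 -14.77]
a 97 rotvec [-3.141e+00  1.000e-03 -4.000e-03] shift cm in now-frame [ 13.34  -0.09 -14.74] in goal-frame [13.3   0.09 14.77]
fitted 95 [ 538.3 -158.4] [33.7 21.9] 6.2 z [42.8 47.9 52.7]
[[-69.0, -54.9, -35.8], [-9.4, 1.7, 11.8]]
new 139 [ 647.9 -142.8] [48.9 22.4] 6.3 z [41.2 47.6 52.7]
[[34.2, 54.9, 81.9], [-7.7, 3.8, 14.0]]
paddles 65 [ 590.1 -151.2] [26.3 57.6] 7.4 z [76.1 79.8 86. ]
fitted 168 [ 531.3 -162.1] [51.5 23.4] 7.4 z [39.5 46.9 50.6]
[[-83.7, -61.2, -35.9], [-13.1, -3.6, 9.0]]
new 187 [ 648.7 -145.7] [51.4 22.9] 7.3 z [37.5 47.5 51.6]
[[34.4, 58.1, 83.0], [-11.3, -2.0, 10.5]]
paddles 69 [ 589.9 -153.7] [26.3 59.7] 8.2 z [76.3 80.1 83.8]
```

View pics/g4.png

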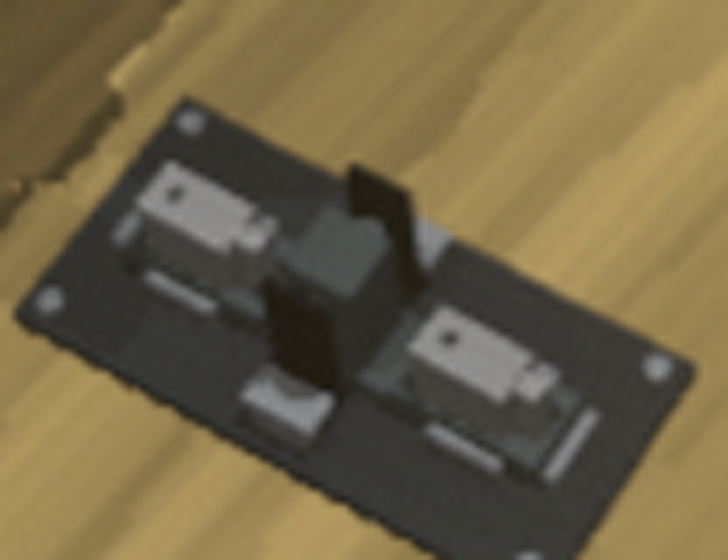

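The new block is level with the fitted one (top 47.5 mm), same way round, top centre at local (58,~0) against 57.5 expected; the cassette is still docked. Now going for the catches.

```bash
python3 -m creep '[[0,0,0,0,-0.1,-4.9,100],[0,0,0,0,0,-4.9,100],[0,0,0,0,0,-4.95,100],[0,0,0,3,0,0,100],[0,0,0,3,0,0,100],[0,0,0,0,0,0,100],[0,0,0,0,0,0,100]]' 40
python3 -c "
from h import *
to(590.3,-152.8,45,-83)"
```

```text
time_s: 11.55
tcp_pos: [0.5912, -0.1524, 0.1162]
eef_rot: [12.9, 89.9, -160.0]
contact_force: [0.7, -0.1, 0.5]
gripper_width: 0.0872
t 11.55 tcp [ 591.2 -152.4  116.2] ydir -82.9 F [ 0.7 -0.1  0.5] w 87.2 j [3.9, 19.8, -15.9, 0.0, -54.4, 93.2]
a -83 rotvec [ 0.002  0.002 -0.   ] shift cm in now-frame [7.12 0.02 0.08] in goal-frame [7.12 0.03 0.09]
a 97 rotvec [-3.14e+00  1.00e-03  3.00e-03] shift cm in now-frame [7.12 0.02 0.08] in goal-frame [ 7.12 -0.03 -0.09]
```

```bash
python3 -m creep '[[0,0,0,2.5,0.02,0.08,100],[0,0,0,2.5,0,0,100],[0,0,0,1.5,0,0,100],[0,0,0,0.6,0,0,100],[0,0,0,0,0,0,100],[0,0,0,0,0,0,70]]' 40
python3 -m creep '[[0,0,0,0,0,0,60],[0,0,0,0,0,0,50],[0,0,0,0,0,0,35],[0,0,0,0,0,0,35],[0,0,0,0,0,0,35],[0,0,0,0,0,0,35],[0,0,0,0,0,0,35],[0,0,0,0,0,0,35]]' 40
python3 -c "
from h import *
to(590.3,-152.8,45,-83); print(r.get_state()['moment'])"
```

```text
time_s: 12.15
tcp_pos: [0.5912, -0.1527, 0.0472]
eef_rot: [167.0, 89.9, -5.9]
contact_force: [0.6, -0.6, -0.1]
gripper_width: 0.0836
time_s: 12.95
tcp_pos: [0.5906, -0.1533, 0.0468]
eef_rot: [140.0, 89.9, -32.9]
contact_force: [-1.5, -3.3, 8.7]
gripper_width: 0.0417
t 12.95 tcp [ 590.6 -153.3   46.8] ydir -82.9 F [-1.5 -3.3  8.7] w 41.7 j [3.8, 24.1, -20.1, 0.1, -45.7, 93.2]
a -83 rotvec [ 0.002 -0.001 -0.001] shift cm in now-frame [ 0.18 -0.05  0.02] in goal-frame [ 0.18 -0.05  0.02]
a 97 rotvec [-3.14e+00  2.00e-03 -2.00e-03] shift cm in now-frame [ 0.18 -0.05  0.02] in goal-frame [ 0.18  0.05 -0.02]
[-1.3272955   0.59711385  0.00178048]
```

```bash
python3 -m creep '[[0,0,0,0,0,0,35],[0,0,0,0,0,0,35],[0,0,0,0,0,0,35],[0,0,0,-0.2,0,0,35],[0,0,0,-0.3,0,0,35],[0,0,0,-0.3,0,0,35],[0,0,0,0,0,0,35]]' 30
python3 -c "
from h import *
to(590.3,-152.8,45,-83); print(r.get_state()['moment'])"
```

```text
time_s: 13.65
tcp_pos: [0.5892, -0.1529, 0.0533]
eef_rot: [-1.0, 89.9, -174.0]
contact_force: [0.2, -5.9, -4.9]
gripper_width: 0.0423
t 13.65 tcp [ 589.2 -152.9   53.3] ydir -83.0 F [ 0.2 -5.9 -4.9] w 42.3 j [3.8, 23.7, -19.7, 0.0, -46.7, 93.2]
a -83 rotvec [0.001 0.002 0.   ] shift cm in now-frame [ 0.83  0.   -0.11] in goal-frame [ 0.83  0.   -0.11]
a 97 rotvec [-3.141e+00 -0.000e+00  2.000e-03] shift cm in now-frame [ 0.83  0.   -0.11] in goal-frame [ 0.83 -0.    0.11]
[-2.01167694  0.24454124  0.08575065]
```

Force −4.9 N is about the cassette's weight, so it is coming free. Lifting on gently.

```bash
python3 -m creep '[[0,0,0,-0.4,0,-0.1,35],[0,0,0,-0.5,0,0,35],[0,0,0,-0.5,0,0,35],[0,0,0,-0.5,0,0,35],[0,0,0,0,0,0,35],[0,0,0,0,0,0,35]]' 30
python3 - <<'E'
from h import *
to(590.3,-152.8,146,-83); print(r.get_state()['moment'])
im,d=r.capture('scene'); x,y=proj('scene',[[.60,-.15,.05]])[0].astype(int); cv2.imwrite('pics/g5.png',cv2.resize(im[y-45:y+45,x-60:x+60],None,fx=6,fy=6,interpolation=2))
E
```

```text
time_s: 14.25
tcp_pos: [0.591, -0.1523, 0.0728]
eef_rot: [-163.8, 90.0, 23.3]
contact_force: [0.4, -0.9, -4.4]
gripper_width: 0.042
t 14.25 tcp [ 591.  -152.3   72.8] ydir -82.9 F [ 0.4 -0.9 -4.4] w 42.0 j [3.9, 22.4, -18.6, -0.0, -49.0, 93.2]
a -83 rotvec [ 0.001 -0.001  0.   ] shift cm in now-frame [-7.32  0.04  0.07] in goal-frame [-7.32  0.04  0.08]
a 97 rotvec [-3.14e+00 -0.00e+00 -1.00e-03] shift cm in now-frame [-7.32  0.04  0.07] in goal-frame [-7.32 -0.04 -0.08]
[-0.05905993 -0.00434453  0.02424402]
```

View pics/g5.png

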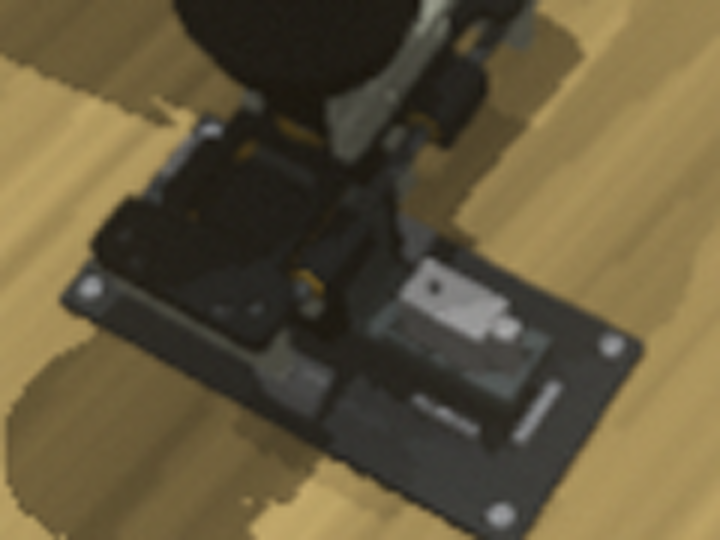

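The cassette is rising level, its block seated (crop (460,300)). Finishing the lift to 10 cm.

```bash
python3 -m creep '[[0,0,0,-0.8,0,0.05,35],[0,0,0,-1.2,0,0,35],[0,0,0,-1.5,0,0,35],[0,0,0,-1.5,0,0,35],[0,0,0,-1.2,0,0,35],[0,0,0,-0.8,0,0,35],[0,0,0,-0.4,0,0,35],[0,0,0,0,0,0,35]]' 30
python3 -m creep '[[0,0,0,0,0,0,35],[0,0,0,0,0,0,35],[0,0,0,0,0,0,35],[0,0,0,0,0,0,35],[0,0,0,0,0,0,35],[0,0,0,0,0,0,35]]'
python3 - <<'E'
from h import *
to(590.3,-152.8,146,-83)
c=[]
for n in('scene','top'):
    im,d=r.capture(n); x,y=proj(n,[[.60,-.15,.13]])[0].astype(int); c.append(im[y-50:y+50,x-50:x+50])
    P=pts(n,np.ones(d.shape,bool),d)[0]; th=np.radians(7); L=(P[:,:2]-[.5905,-.1528])@np.array([[np.cos(th),-np.sin(th)],[np.sin(th),np.cos(th)]])
    for a,b in((-.09,-.035),(.035,.09)):
        k=(L[:,0]>a)&(L[:,0]<b)&(abs(L[:,1])<.02)&(P[:,2]>.12)&(P[:,2]<.16)
        if k.sum()>8: print(n,k.sum(),np.round(np.percentile(np.c_[L,P[:,2]][k],[3,50,97],axis=0)*1000,1).T.tolist())
cv2.imwrite('pics/g6.png',cv2.resize(np.hstack(c),None,fx=4,fy=4,interpolation=2))
E
```

```text
time_s: 15.1
tcp_pos: [0.5906, -0.1526, 0.1471]
eef_rot: [177.7, 90.0, 4.8]
contact_force: [-0.4, -0.3, -3.9]
gripper_width: 0.0419
time_s: 15.7
tcp_pos: [0.5904, -0.1526, 0.1465]
eef_rot: [-3.0, 90.0, -175.9]
contact_force: [0.5, 0.4, -4.1]
gripper_width: 0.0422
t 15.7 tcp [ 590.4 -152.6  146.5] ydir -82.9 F [ 0.5  0.4 -4.1] w 42.2 j [3.8, 18.0, -14.1, 0.0, -57.9, 93.2]
a -83 rotvec [0.001 0.    0.   ] shift cm in now-frame [0.05 0.02 0.01] in goal-frame [0.05 0.02 0.01]
a 97 rotvec [-3.141 -0.     0.   ] shift cm in now-frame [0.05 0.02 0.01] in goal-frame [ 0.05 -0.02 -0.01]
scene 347 [[36.9, 63.0, 88.5], [-14.5, -2.9, 14.0], [120.7, 142.2, 150.5]]
top 234 [[-88.2, -62.8, -37.5], [-11.0, 5.5, 18.4], [120.7, 146.1, 151.3]]
```

View pics/g6.png

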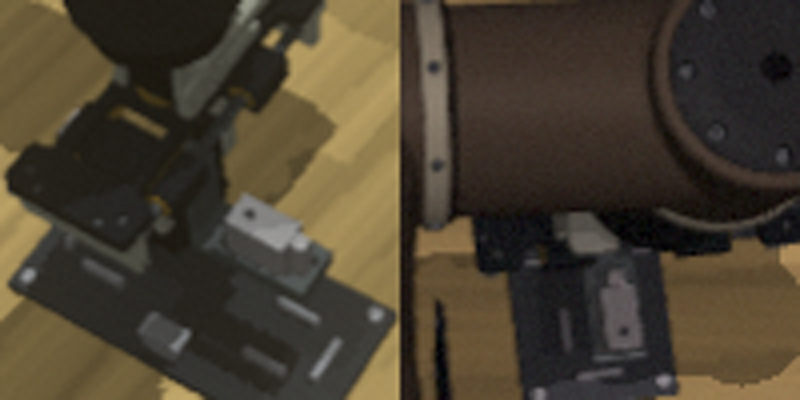

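Scene view: the new block is seated at crop (265,235). Top view: the fitted block is in place at (620,305). The cassette is clear of the dock and level, with both block tops at about 147 mm. Handing in.

```bash
python3 -c "
from plant import r
r.close_job()"
```

```text
the job is handed in; nothing more can be done
```

I seated the grey metal block in the empty pocket with its tab in the notch and let go. I then squeezed both catches, lifted the cassette about 10 cm and handed the job in at about 16 s with it still held.

- **Block fit:** before the lift, its top was level with the fitted block's (about 47.5 mm) and its centre sat within about 1–3 mm of where it should be.
- **Final hold:** the grasp was steady at 30 N. The vertical force on the tool was about 4 N, which is the cassette's weight. The cassette looked level, with both blocks in their pockets, in the last pictures.
- **Did not match:** the gripper read 42 mm on the squeezed catches, where 44 mm was given for fully squeezed. I took this as the catches being hard on their stops.
- **During release:** a sideways force of about 6 N showed as the cassette came out, and it vanished once clear.
- **Not measured:** I could not read the catch travel directly. I did not re-measure the bottle, wrench and tin at the end, but nothing came near them.

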